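# Take the test load off the pull gauge and put it away

### The arm

A 6-joint arm with a two-finger parallel gripper is mounted at the origin on a cart in front of the work surface, level with it; the furniture and walls round the work are solid. World frame = base frame: x ahead of the robot, y to its left, z up, the work surface at z = 0. Lengths are in mm, angles in rad, forces in N, time in s.
With the tool pointing down it reaches from about 300 to 775 mm from the base axis. Payload 14.6 kg.
Tool frame: the origin (TCP) lies on the centre line of the jaws, within the pads' length; the fingertips stand manip.tcp_to_tips ahead of it and the grasp point (between the pads) lies 5 mm behind it (manip.tcp_to_tips is the distance from the TCP to the fingertips, in mm); z points along the fingers, y is the direction in which the jaws open and shut (so a half turn about z gives the same grasp; the last joint's range is limited). The gripper opens to 94 mm and grips with 3 to 60 N. Pads are 16 mm wide; open, the fingers measure 119 mm over their backs; the gripper's body (75 mm by 177 mm) begins 78 mm behind the grasp point.
Start: joints at [-1.218, 0.3, 1.521, -0, 1.321, -0.067], TCP at [224.16, -502.237, 219.446] pointing down, gripper open.
Joint ranges: [-3.03, 3.03], [-0.79, 2.21], [0.23, 2.52], [-1.04, 4.18], [0, 3.07], [-2.55, 2.55]. Speed limits (rad/s): [2.22, 2.22, 2.57, 3.14, 3.14, 3.14].

### API

Orientations are given as [roll, pitch, yaw] about the fixed x, y, z axes, in that order (R = Rz(yaw) Ry(pitch) Rx(roll)).
In Python, from cell import manip, optics, workorder gives the robot as it stands. The module is installed in compiled form; this text tells all that it offers.
- The arm moves only by the tool jog_arm, never from a script. Its argument "deltas" is text: rows parted by semicolons, each of 5 numbers parted by spaces: the shift along the tool's x, y, z in mm, then the turn about the tool's z in rad, then the finger opening in mm, from 0 to 94. In form: tx ty tz twist grip; .... A call has exactly 10 rows; each row is the pose to reach, as a shift and turn from the pose commanded when the call began, along the tool's axes at that moment; what a row does not reach only later rows make up. A row lasts 1/8 s, in which the tool goes at most 62.5 mm and 10.7 degrees, less where a joint would pass 70% of its speed; a pose out of reach is approached as far as the arm can. A call with a gripper value outside its range is refused whole. The fingers move at their own pace and stop on an object; "squeeze" is the grip in N (left out, the last holds). Time passes only in rows, so rows that repeat a pose let the fingers close, or fill a call up. It gives the time, the measured TCP pose, the force and the opening at its end, in the units of the state.
- manip.read_state(): the state, without advancing time (a new reading comes with each control period).
- optics.camera(name): name is "scene" or "top"; returns (picture, depth): 480x640x3 uint8, red, green, blue; 480x640 float32, mm along the optical axis (not along the pixel's ray), 0 where there is no reading.
- optics.get_calibration(name): a dict with "intrinsics" (3x3 intrinsics, pixels), "dist_coeffs" ([k1, k2, p1, p2, k3] as OpenCV has them; the pictures are not rectified), "R" (3x3) and "t" (3): a world point X has camera coordinates R X + t. Camera axes: x right, y down, z forward; pixel columns grow to the right and rows downward; lengths in mm; the calibration is good to about 2 mm. A picture is of the moment at which its call begins. get_calibration takes no time and is no camera call.
- workorder.sign_off(): hands the job in, once; it reports no verdict.
The state is a dict: "clock": time; "joints": joint angles; "qd": joint speeds; "effort": joint torques, N m; "eef_pos": TCP position; "eef_rot": TCP orientation; "wrist_force": force on the tool from outside, world axes, zero at the start; "moment": the same for the moment, N m; "finger_gap": finger opening in mm.
Only numpy, scipy, OpenCV 4.12 (cv2) and the standard library are available. Lean on these libraries where they do the work, as an engineer would, in place of code of your own. Each camera call takes 0.05 s, during which the arm holds its last target.

### The job

Take the steel test load off the hook of the pull gauge by its knob and put it away upright in the empty pocket of the wooden storage block, fully home. The sprung hook rises as the load comes off it and the link is only a little taller than the hook, so lift by feel until the link is clear of the hook's tip before drawing it forward, and never push or pull the gauge hard (10 N harms it). Set the load down gently, keep it upright, and leave the other things on the plate where they are.

Things in the scene. Friction and masses are not known exactly. Their poses are not given: they have to be found in the camera images.
- gauge_stand: Pull gauge, fixed: grey base 250 x 110 x 16 mm, steel column 160 mm behind the hook, 284 mm tall. Origin on the plate below the middle of the hook's seat; x points from hook to column, so the load leaves along -x. The hook is a U of 8 mm round bar in the x-z plane: seat between legs 18 mm apart, front (-x) leg cut off square 25 mm above the seat, rear leg turning back to the gauge 33 mm above it.
- seat_line (a point): Fixed point straight above the stand's origin, 166 mm up. The hook slides vertically on a spring (100 N/m). Hanging, the load holds its seat 30 to 48 mm below this point. As the load is lifted the hook follows it up until a brass stop, set by hand anywhere with the seat 0 to 29 mm below this point (not measured), holds it firmly; from there on the load is free of the hook.
- load_block: Wooden storage block, fixed, 84 x 184 x 28 mm, origin at the centre of its underside, long side along its y. Two round pockets 14 mm deep: the empty one, 47 mm across, at y = -44 mm; the other at y = +48 mm holds the small load.
- test_load: Steel test load hanging on the hook, 0.32 to 0.48 kg (not measured), 144 mm tall. Origin at the centre of its underside, z up, x close to the gauge's x. Round body 44 mm across, 30 mm tall, above it a closed link of 7 mm round bar in the y-z plane, window 23 mm wide, from 45.5 to 81.5 mm above the underside; then a 10 mm stem and the knob.
- test_load_knob (a point): Centre of the dark knurled knob on top of the test load, 24 mm across and 22 mm tall, 133 mm above the load's underside; taken from above, nothing stands beside it.
- test_load_foot (a point): Centre of the underside of the test load (3 mm chamfer round it). Hanging, the top edge of the link's window rests on the hook's seat. To come off, that edge must pass over the tip while the window's lower edge stays below the hook's underside, 8 mm under the seat: 3 mm of play in height. Lifted further, the lower edge strikes the hook from below.
- pocket (a point): Centre of the floor of the empty pocket: 47 mm across, 14 mm deep, chamfered mouth 14 mm above this point; z up.
- small_load: Smaller test load of the same kind standing in the other pocket, 34 mm across, 136 mm tall, its knob's top 150 mm above the plate, origin at the centre of its underside; to be left alone.
- v_block: Steel V-block 33 x 40 x 34 mm, loose on the plate, origin at the centre of its underside; to be left alone.
- housing_a: Turned aluminium part 46 mm across, 38 mm tall, loose on the plate, origin at the centre of its underside; to be left alone.
- key: Black hex key 33 x 82 x 5 mm lying on the plate, origin at the centre of its underside; to be left alone.
Mind the look-alikes: they are no part of the job. Leave any blue or yellow look-alike of the test_load alone.

How it is judged (in metres and radians):
On the way:
1. the test load is off the hook and drawn at least 40 mm forward, carried clear of the gauge and the plate (x of test_load_knob in the frame of gauge_stand below -0.04 m and contact force between test_load and gauge_stand below 0.1 N and height (world z) of test_load_foot above 0.03 m and angle between test_load's own z axis and vertical below 0.35 rad), for 0.1 s.
At the end, for the whole second after the job is handed in: The test load stands upright (within 0.05 rad) and at rest in the empty pocket of the storage block, its underside within 3 mm of the pocket's floor and of its centre, released (horizontal distance between test_load_foot and pocket below 0.003 m and z of test_load_foot in the frame of pocket below 0.003 m and angle between test_load's own z axis and vertical below 0.05 rad and linear speed of test_load below 0.02 m/s); the robot touches nothing.
It fails at once if more than 10 N between the test load and the gauge (contact force between test_load and gauge_stand above 10 N).
It fails at once if the robot pushes the gauge with more than 10 N (contact force between any of the arm, the fingers and gauge_stand above 10 N).
It fails at once if the test load is set down on the block with more than 25 N (contact force between test_load and load_block above 25 N).
It fails at once if the test load tips over (angle between test_load's own z axis and vertical above 0.6 rad).
It fails at once if the small load, the V-block, the turned part or the hex key is moved by more than 15 mm (distance of any of small_load, v_block, housing_a, key from where it was at the start of the episode above 0.015 m).
It also fails if it takes over 67 s, if anything falls off the work surface, if the arm or the gripper's body presses on something with over 40 N, if the wrist force passes 120 N, or if a joint passes its speed limit or range.

## Working session

There is one attempt and no reset: what is moved stays moved. The work goes in short steps, Python scripts to look and compute and a tool call to move; the robot and the scene stay as the last step left them, time stands still between calls to the robot, and variables do not carry over. Pictures are saved under pics/ and viewed, and the job is handed in when it is done.

Besides the shell and the picture viewer there is one more tool, called as a command line: name --argument value ..., lists and objects as JSON in quotes. jog_arm: Moves the arm, as the interface text tells. Its arguments: {"type":"object","properties":{"deltas":{"type":"string"},"squeeze":{"type":"number"}},"required":["deltas"]}

```bash
mkdir -p pics
cat > h.py <<'E'
import numpy as np, cv2
from cell import manip, optics, workorder
def grab(n):
    p,d=optics.camera(n); np.savez('pics/%s_last.npz'%n,p=p,d=d); return p,d
def pts(n,d,us,vs):
    c=optics.get_calibration(n);K=np.array(c['intrinsics']);D=np.array(c['dist_coeffs']);R=np.array(c['R']);t=np.array(c['t'])
    us=np.asarray(us,float);vs=np.asarray(vs,float)
    n_=cv2.undistortPoints(np.stack([us,vs],-1).reshape(-1,1,2),K,D).reshape(-1,2)
    z=d[vs.astype(int),us.astype(int)]
    C=np.c_[n_*z[:,None],z]
    return (C-t)@R
def ray(n,u,v,h):
    c=optics.get_calibration(n);K=np.array(c['intrinsics']);D=np.array(c['dist_coeffs']);R=np.array(c['R']);t=np.array(c['t'])
    m=cv2.undistortPoints(np.array([[[u,v]]],float),K,D).reshape(2)
    dr=R.T@np.r_[m,1]; o=-R.T@t
    return o+dr*(h-o[2])/dr[2]
E
python3 - <<'E'
from h import *
for n in('scene','top'):
    p,d=grab(n); cv2.imwrite(f'pics/{n}0.png',p[...,::-1]); c=optics.get_calibration(n); print(n,-np.array(c['R']).T@c['t'],np.array(c['R'])[2],c['intrinsics'][0])
print(manip.read_state(),manip.tcp_to_tips)
E
```

```text
scene [ 19.50562126 589.67073302 818.11568392] [ 0.4527681  -0.56692303 -0.68818553] [576.77289889   0.         319.01040772]
top [364.97686693  25.13852841 973.52652239] [ 0.11504775 -0.02951107 -0.9929215 ] [453.06090177   0.         317.30357781]
{'clock': 0.1, 'joints': array([-1.21762012e+00,  3.00424710e-01,  1.52147861e+00, -1.53563125e-05,
        1.32071671e+00, -6.66284679e-02]), 'qd': array([ 0.000893  , -0.00162056, -0.00109368,  0.00133143,  0.00032903,
        0.00065457]), 'effort': array([-4.18286054e-04, -5.32650733e+01, -3.53285694e+01,  7.08905957e-02,
        2.34738778e-02, -6.66211849e-05]), 'eef_pos': array([ 224.07697743, -502.05461619,  218.95512095]), 'eef_rot': array([-3.14056657e+00, -5.35601693e-05,  4.19808459e-01]), 'wrist_force': array([-0.56679019,  0.15519262, -0.04202948]), 'moment': array([ 0.02088211,  0.02374819, -0.04263213]), 'finger_gap': 93.97480066117576} 14.0
```

View pics/scene0.png

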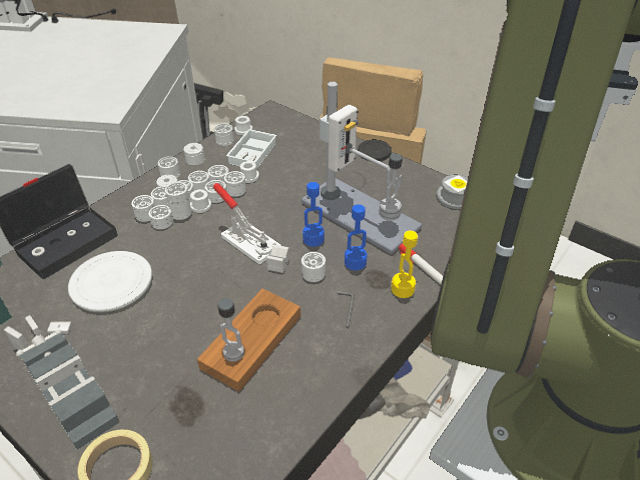

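View pics/top0.png

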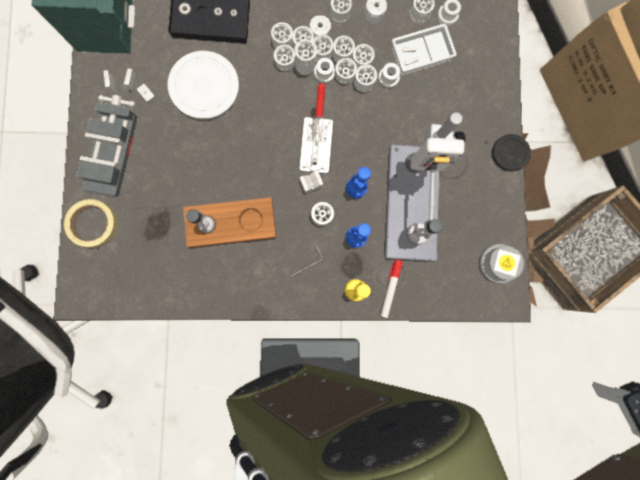

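Run:
```python
from h import *
s=np.load('pics/scene_last.npz');t=np.load('pics/top_last.npz')
a=cv2.resize(s['p'][70:270,300:440],None,fx=3,fy=3,interpolation=2)
b=cv2.resize(t['p'][110:270,370:510],None,fx=3,fy=3,interpolation=2)
b=np.vstack([b,np.zeros((120,420,3),np.uint8)])
cv2.imwrite('pics/crop1.png',np.hstack([a[:600,:380],b])[...,::-1])
```

```text
(no output)
```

View pics/crop1.png

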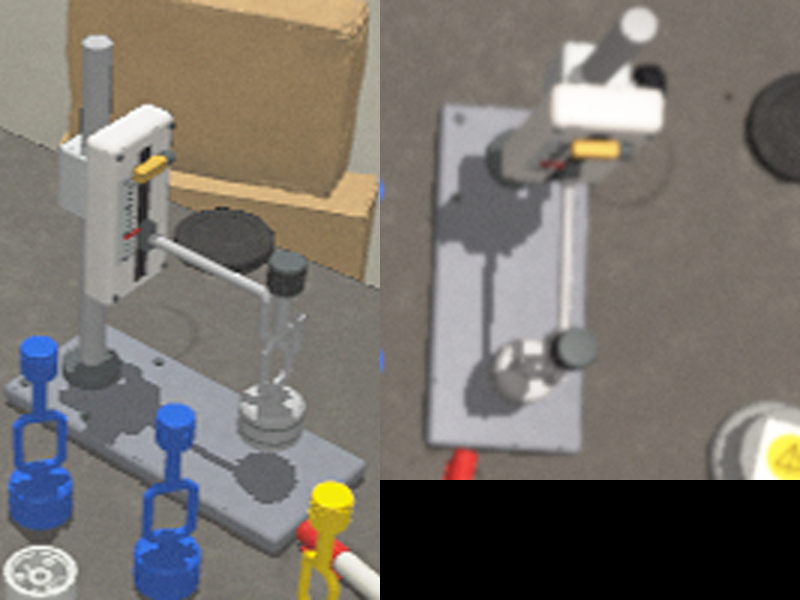

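Run:
```python
from h import *
S=np.load('pics/scene_last.npz');T=np.load('pics/top_last.npz')
def cloud(n,I,box):
    u0,u1,v0,v1=box; vs,us=np.mgrid[v0:v1,u0:u1]; us=us.ravel();vs=vs.ravel()
    P=pts(n,I['d'],us,vs); ok=I['d'][vs,us]>0
    return P[ok],I['p'][vs,us][ok].astype(int),us[ok],vs[ok]
for n,I,b in(('scene',S,(375,415,145,185)),('top',T,(415,450,210,245))):
    P,c,u,v=cloud(n,I,b); m=(P[:,2]>150)&(P[:,2]<215)&(c.max(1)<110)
    q=P[m]; print(n,m.sum(),q[:,2].min(),np.percentile(q[:,2],[5,50,90,95]),'c',c[m].mean(0))
    t=m&(P[:,2]>np.percentile(q[:,2],90)-4); print(' topface',t.sum(),P[t].mean(0),np.ptp(P[t],axis=0),u[t].mean(),v[t].mean())
    print(' all',q.mean(0),q.min(0),q.max(0))
# base of gauge, top surface z~16
for n,I,b in(('top',T,(375,460,130,275)),('scene',S,(290,440,160,260))):
    P,c,u,v=cloud(n,I,b); m=(abs(P[:,2]-16)<5)
    if m.sum()<50: print(n,'few');continue
    r=cv2.minAreaRect(P[m][:,:2].astype(np.float32)); print(n,m.sum(),P[m][:,2].mean(),r,cv2.boxPoints(r).round(1).tolist())
# wooden block
for n,I,b in(('top',T,(170,290,185,260)),('scene',S,(190,310,280,395))):
    P,c,u,v=cloud(n,I,b); w=(c[:,0]-c[:,2]>45)
    m=w&(abs(P[:,2]-28)<4); r=cv2.minAreaRect(P[m][:,:2].astype(np.float32)); print('block',n,m.sum(),P[m][:,2].mean(),r)
    m2=w&(abs(P[:,2]-14)<4);print(' lowpts',m2.sum(),P[m2].mean(0))
```

```text
scene 124 159.13180260309537 [168.93548749 179.60680142 187.35427963 187.77619257] c [66.52419355 66.68548387 65.43548387]
 topface 41 [ 464.72392138 -199.83661526  186.43773391] [21.24862992 22.90726899  7.69519778] 396.1951219512195 159.8048780487805
 all [ 465.09559702 -198.61560142  179.07287753] [ 455.55504671 -214.48721571  159.1318026 ] [ 483.54986174 -190.99623746  191.25541937]
top 58 150.53720826849056 [172.32414957 182.71122179 189.67487107 190.12277498] c [72.10344828 71.62068966 71.32758621]
 topface 25 [ 465.18707863 -199.61559716  188.72700731] [19.65414223 20.21714098  5.35062355] 432.04 228.6
 all [ 466.72349456 -197.91573936  181.85372512] [ 458.08274338 -213.31446147  150.53720827] [ 483.48831711 -193.09732048  191.38863146]
top 4263 15.691272608006688 ((528.5198974609375, -208.517578125), (109.82608795166016, 282.4256286621094), 87.25318145751953) [[384.79998779296875, -256.6000061035156], [666.9000244140625, -270.1000061035156], [672.2000122070312, -160.39999389648438], [390.1000061035156, -146.89999389648438]]
scene 3009 14.844880807422317 ((514.69970703125, -189.55606079101562), (297.1698303222656, 278.4199523925781), 28.41333770751953) [[317.79998779296875, -137.8000030517578], [450.29998779296875, -382.70001220703125], [711.5999755859375, -241.3000030517578], [579.0999755859375, 3.5999999046325684]]
block top 2663 27.573069870526204 ((494.7651062011719, 182.14630126953125), (84.44550323486328, 185.8077850341797), 7.273500442504883)
 lowpts 412 [496.85380292 142.99902504  13.82733167]
block scene 3270 26.990134142669632 ((495.1591796875, 181.97506713867188), (87.24214935302734, 187.2518310546875), 6.852444648742676)
 lowpts 649 [487.15046433 170.17854794  13.65584198]
```

Run:
```python
from h import *
S=np.load('pics/scene_last.npz');T=np.load('pics/top_last.npz')
def cloud(n,I,box):
    u0,u1,v0,v1=box; vs,us=np.mgrid[v0:v1,u0:u1]; us=us.ravel();vs=vs.ravel()
    P=pts(n,I['d'],us,vs); ok=I['d'][vs,us]>0
    return P[ok],I['p'][vs,us][ok].astype(int),us[ok],vs[ok]
for n,I,b in(('top',T,(420,450,165,225)),('scene',S,(335,400,140,185))):
    P,c,u,v=cloud(n,I,b); m=(P[:,2]>135)&(P[:,2]<185)&(c.min(1)>120)
    for x0 in range(470,600,10):
        k=m&(abs(P[:,0]-x0)<5)
        if k.sum()>1: print(n,x0,k.sum(),np.median(P[k],0).round(1))
P,c,u,v=cloud('scene',S,(320,365,80,190)); m=(P[:,2]>100)&(P[:,0]<750)
for z in range(120,300,20):
    k=m&(abs(P[:,2]-z)<10)
    if k.sum():print(z,k.sum(),P[k].min(0).round(),P[k].max(0).round())
# silhouettes: knob dark mask centroid
for n,I,b in(('scene',S,(380,412,148,182)),('top',T,(420,446,214,242))):
    im=cv2.resize(I['p'][b[2]:b[3],b[0]:b[1]],None,fx=16,fy=16,interpolation=0); cv2.imwrite(f'pics/knob_{n}.png',im[...,::-1])
im=cv2.resize(T['p'][190:255,175:285],None,fx=7,fy=7,interpolation=2); cv2.imwrite('pics/blk.png',im[...,::-1])
```

```text
top 480 3 [ 484.4 -204.   161.4]
top 490 24 [ 490.1 -205.1  159.2]
top 500 27 [ 499.5 -206.6  160. ]
top 510 28 [ 510.2 -206.1  159.6]
top 520 25 [ 519.5 -206.6  161.4]
top 530 22 [ 530.5 -207.6  160.4]
top 540 20 [ 540.1 -207.9  161. ]
top 550 23 [ 549.9 -208.5  160.3]
top 560 25 [ 560.3 -209.2  161.1]
top 570 27 [ 570.  -209.7  159.4]
top 580 5 [ 576.  -209.8  159.9]
top 590 36 [ 587.1 -230.5  153.1]
scene 470 30 [ 467.4 -201.6  150.5]
scene 480 35 [ 480.9 -203.3  148.1]
scene 490 22 [ 490.2 -204.9  158.7]
scene 500 17 [ 500.4 -204.2  159.2]
scene 510 15 [ 509.4 -204.5  159.1]
scene 520 18 [ 520.3 -205.3  159.8]
scene 530 14 [ 531.  -207.   159.5]
scene 540 16 [ 540.6 -206.8  158.9]
scene 550 17 [ 550.8 -208.5  159.8]
scene 560 15 [ 562.3 -209.7  157.4]
scene 570 16 [ 569.4 -209.3  158.2]
scene 580 15 [ 578.3 -214.1  157.9]
scene 590 211 [ 588.4 -188.   158.6]
120 195 [ 583. -243.  110.] [ 635. -178.  130.]
140 191 [ 579. -239.  130.] [ 635. -177.  150.]
160 340 [ 541. -243.  150.] [ 645. -178.  170.]
180 307 [ 584. -243.  170.] [ 645. -177.  190.]
200 308 [ 575. -238.  190.] [ 646. -177.  210.]
220 367 [ 575. -242.  210.] [ 641. -177.  230.]
240 325 [ 583. -245.  230.] [ 638. -176.  250.]
260 97 [ 617. -219.  250.] [ 634. -201.  270.]
280 96 [ 618. -224.  270.] [ 637. -202.  285.]
```

View pics/knob_scene.png

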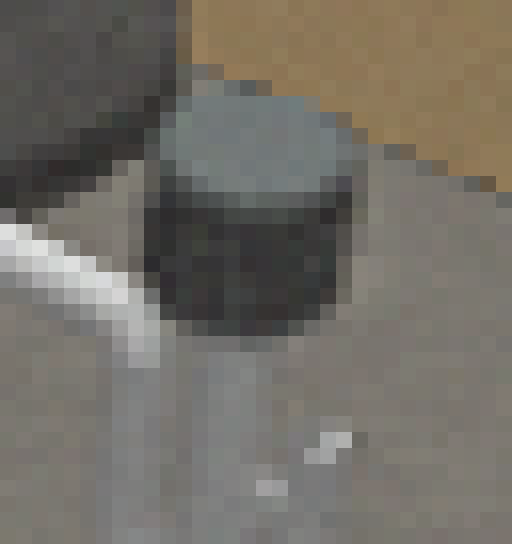

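View pics/knob_top.png

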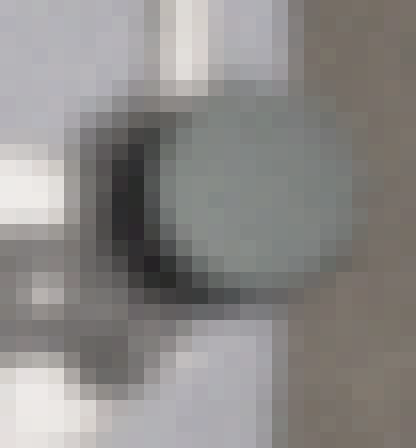

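View pics/blk.png

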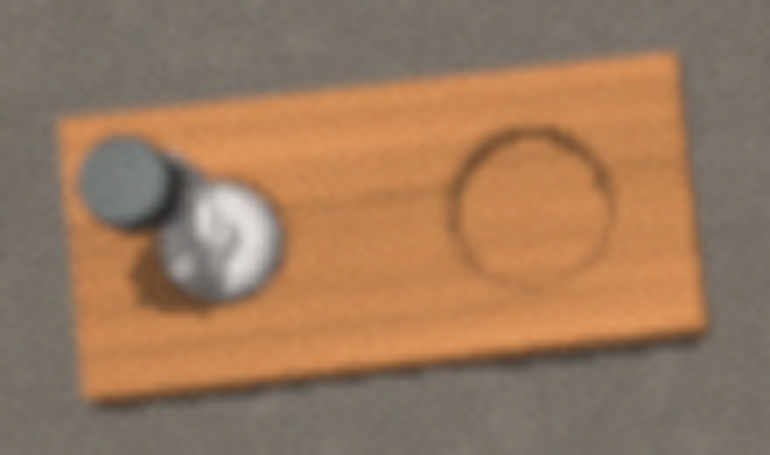

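```bash
cat >> h.py <<'E'
def tri(a,b):
    A=[];B=[]
    for n,(u,v) in(('scene',a),('top',b)):
        p0=ray(n,u,v,0);p1=ray(n,u,v,300);d=(p1-p0)/np.linalg.norm(p1-p0)
        M=np.eye(3)-np.outer(d,d);A.append(M);B.append(M@p0)
    X=np.linalg.solve(sum(A),sum(B)); return X,[np.linalg.norm(A[i]@X-B[i]) for i in(0,1)]
E
python3 - <<'E'
from h import *
print(tri((395.8,156.6),(435.9,225.3)))
for z in(186,188,190): print(z,ray('scene',395.8,156.6,z),ray('top',435.9,225.3,z))
print('pocket rim',ray('top',250.5,219.1,28))
S=np.load('pics/scene_last.npz')
im=cv2.resize(S['p'][280:395,195:310],None,fx=5,fy=5,interpolation=2); cv2.imwrite('pics/blk2.png',im[...,::-1])
# block outline quad, rays to z=28 top
for n,b in(('top',(170,290,185,260)),('scene',(190,310,280,395))):
    I=np.load(f'pics/{n}_last.npz');
    vs,us=np.mgrid[b[2]:b[3],b[0]:b[1]];us=us.ravel();vs=vs.ravel()
    c=I['p'][vs,us].astype(int);P=pts(n,I['d'],us,vs)
    m=(c[:,0]-c[:,2]>45)&(P[:,2]>24)
    Q=np.array([ray(n,u,v,28)[:2] for u,v in zip(us[m],vs[m])]).astype(np.float32)
    r=cv2.minAreaRect(Q);print(n,r)
    ce=np.array(r[0]);th=np.radians(r[2] if r[2]<45 else r[2]-90);print(' pocket',ce-44*np.array([-np.sin(th),np.cos(th)]))
E
```

```text
(array([ 471.01791369, -207.29244922,  186.89274016]), [np.float64(0.40956399682369227), np.float64(0.40956399682371986)])
186 [ 471.31527459 -208.64862215  186.        ] [ 471.48783802 -207.34139896  186.        ]
188 [ 469.88575887 -206.12275742  188.        ] [ 471.21734308 -206.75099363  188.        ]
190 [ 468.45624315 -203.59689269  190.        ] [ 470.94684814 -206.1605883   190.        ]
pocket rim [500.65525405 137.47482245  28.        ]
top ((493.79229736328125, 181.83932495117188), (85.64086151123047, 185.3789520263672), 7.232468605041504)
 pocket [499.33169624 138.18941017]Traceback (most recent call last):
  File "<stdin>", line 13, in <module>
  File "h.py", line 13, in ray
    c=optics.get_calibration(n);K=np.array(c['intrinsics']);D=np.array(c['dist_coeffs']);R=np.array(c['R']);t=np.array(c['t'])
ValueError: time passes only in moves, steps and waits
```

View pics/blk2.png

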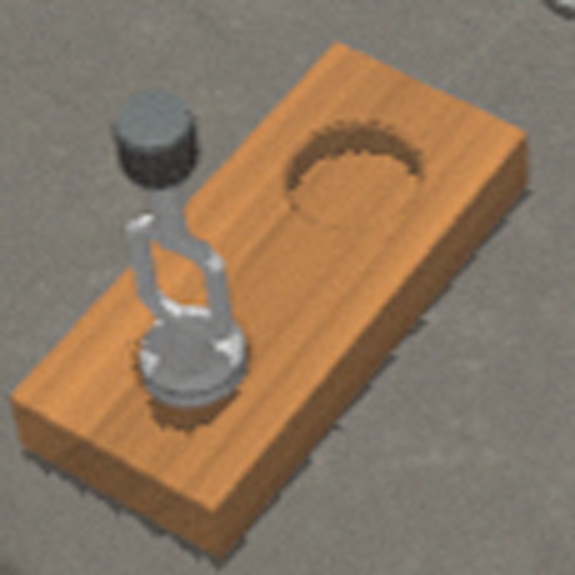

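Candidates: the steel load with a dark knob on the hook (scene 396,157; top 436,225), the blue look-alikes (scene 313,190 and 358,213), the yellow one (410,238), and the small load in the block (227,308). By the description and the close crop, I choose the one on the hook. Its knob top is at about (471, -207, 187), which fits a hanging height of 180–199.

jog_arm --deltas "20 -10 -15 0.05 70; 70 -34 -40 0.15 70; 120 -59 -50 0.27 70; 170 -83 -50 0.38 70; 220 -108 -50 0.475 70; 265 -130 -50 0.475 70; 305 -149 -50 0.475 70; 335 -164 -50 0.475 70; 345.7 -169 -50 0.475 70; 345.7 -169 -50 0.475 70" --squeeze 15

```text
clock: 1.35
eef_pos: [470.9, -207.0, 269.2]
eef_rot: [-3.141, 0.001, -0.054]
wrist_force: [-0.4, 0.1, 0.6]
finger_gap: 69.8
```

View pics/v1.png

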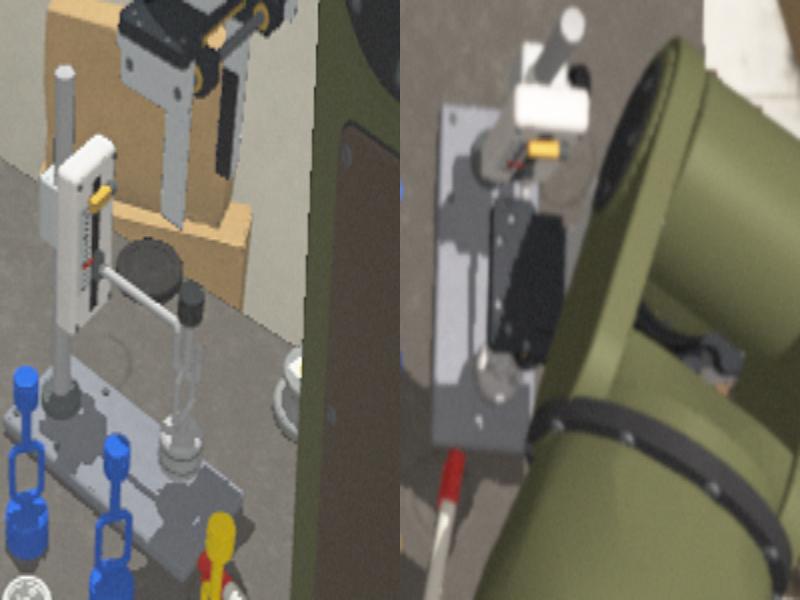

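jog_arm --deltas "0 0 10 0 70; 0 0 30 0 70; 0 0 50 0 70; 0 0 70 0 70; 0 0 85 0 70; 0 0 94 0 70; 0 0 96 0 70; 0 0 96 0 50; 0 0 96 0 38; 0 0 96 0 34"

```text
clock: 2.7
eef_pos: [471.1, -207.1, 173.8]
eef_rot: [3.141, -0.001, -0.055]
wrist_force: [-1.0, 0.1, 0.5]
finger_gap: 43.3
```

Run:
```python
from h import *
p,d=grab('scene');
cv2.imwrite('pics/v2.png',cv2.resize(p[60:260,300:460],None,fx=3,fy=3,interpolation=2)[...,::-1])
s=manip.read_state();print(s['eef_pos'],s['wrist_force'],s['finger_gap'])
```

```text
[ 471.04937873 -207.06630446  173.7151136 ] [-0.13052234 -0.00277594 -0.55827276] 39.53390876536841
```

View pics/v2.png

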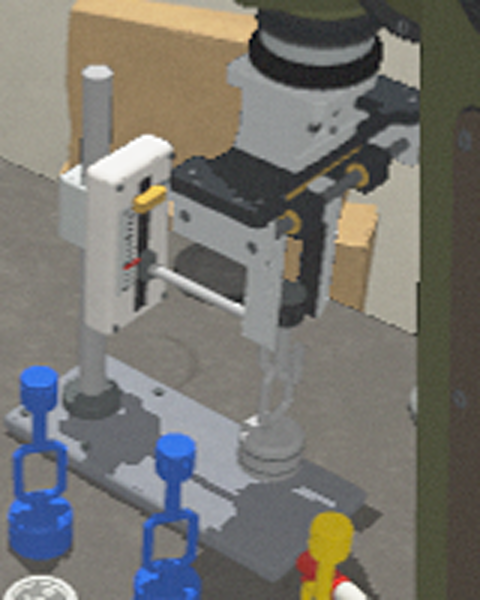

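jog_arm --deltas "0 0 0 0 32; 0 0 0 0 29; 0 0 0 0 27; 0 0 0 0 25; 0 0 0 0 23; 0 0 0 0 20; 0 0 0 0 18; 0 0 0 0 18; 0 0 0 0 18; 0 0 0 0 18" --squeeze 20

```text
clock: 4.0
eef_pos: [471.0, -207.0, 173.5]
eef_rot: [3.142, -0.0, -0.055]
wrist_force: [-0.1, 1.1, 0.3]
finger_gap: 23.7
```

```bash
cat >> h.py <<'E'
def look(name,box=(300,460,60,260),f=3):
    W=[];p,d=grab('scene')
    cv2.imwrite(f'pics/{name}.png',cv2.resize(p[box[2]:box[3],box[0]:box[1]],None,fx=f,fy=f,interpolation=2)[...,::-1])
    np.savez(f'pics/{name}.npz',p=p,d=d)
    s=manip.read_state();print(s['clock'],s['eef_pos'].round(2),s['wrist_force'].round(2),s['moment'].round(3),round(s['finger_gap'],2))
    return p,d
E
python3 - <<'E'
from h import *
look('v3');look('v3b')
E
```

```text
4.05 [ 470.97 -207.    173.45] [ 0.46  0.67 -0.44] [ 0.152  0.02  -0.048] 23.81
4.1 [ 470.94 -207.03  173.43] [-0.26  0.56 -0.45] [ 0.165 -0.023 -0.03 ] 23.67
```

View pics/v3.png

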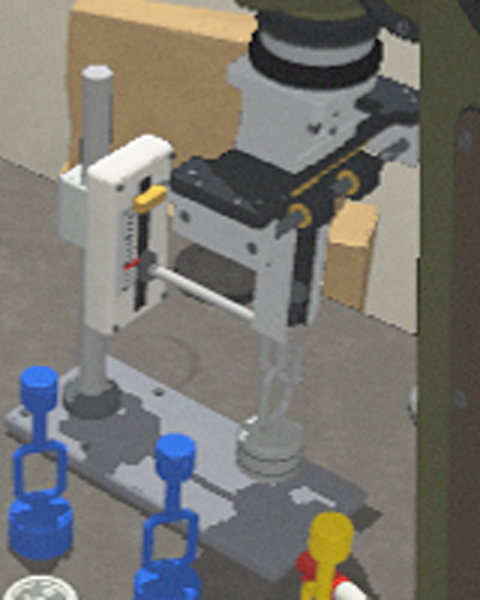

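jog_arm --deltas "0 0 -1 0 18; 0 0 -3 0 18; 0 0 -5 0 18; 0 0 -7 0 18; 0 0 -9 0 18; 0 0 -11 0 18; 0 0 -13 0 18; 0 0 -15 0 18; 0 0 -15 0 18; 0 0 -15 0 18"

```text
clock: 5.35
eef_pos: [470.9, -207.0, 188.4]
eef_rot: [-3.142, 0.0, -0.055]
wrist_force: [0.0, 0.2, -1.2]
finger_gap: 23.7
```

Run:
```python
from h import *
look('v4');look('v4b');look('v4c')
```

```text
5.4 [ 470.92 -207.01  188.36] [-0.82  0.49 -1.47] [ 0.112 -0.015  0.041] 23.9
5.45 [ 470.93 -207.02  188.36] [ 0.29 -0.03 -1.73] [0.166 0.018 0.038] 23.55
5.5 [ 470.95 -207.    188.4 ] [ 0.64  0.44 -1.41] [ 0.166 -0.044 -0.048] 23.43
```

View pics/v4.png

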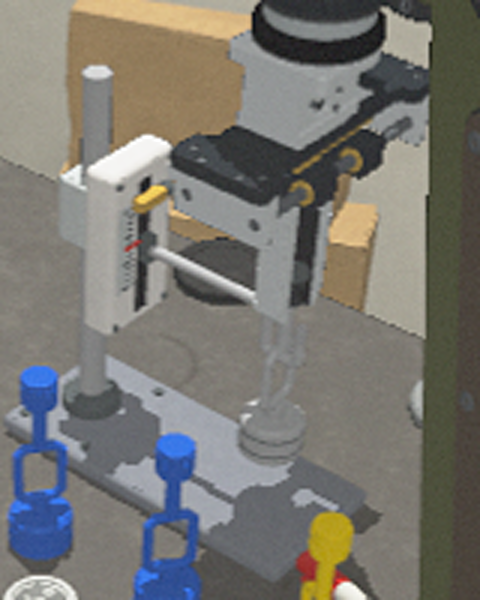

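```bash
cat >> h.py <<'E'
def barz(p):
    c=CAL('scene');K=np.array(c['intrinsics']);D=np.array(c['dist_coeffs']);R=np.array(c['R']);t=np.array(c['t']);o=-R.T@t
    g=p.astype(float).mean(2); out=[]
    for u in range(357,377):
        col=g[130:178,u]; k=int(np.argmax(col)); 
        w=slice(max(k-3,0),k+4); y=np.clip(col[w]-130,0,None)
        if y.sum()<=0: continue
        v=130+(np.arange(48)[w]*y).sum()/y.sum()
        m=cv2.undistortPoints(np.array([[[u,v]]],float),K,D).reshape(2); dr=R.T@np.r_[m,1]
        nrm=np.array([.0575,1,0]); P0=np.array([530,-207.3,0]); s=nrm@(P0-o)/(nrm@dr); out.append(o+s*dr)
    out=np.array(out); zz=out[:,2]; return np.median(zz),zz.std(),len(zz)
E
python3 - <<'E'
from h import *
for n in('v2','v3','v3b','v4','v4b','v4c'):
    f=f'pics/{n}.npz'
    import os
    if os.path.exists(f): print(n,barz(np.load(f)['p']))
E
```

```text
v3 (np.float64(159.02565318762015), np.float64(0.10329217836305482), 20)
v3b (np.float64(159.0323575740436), np.float64(0.09293184245579326), 20)
v4 (np.float64(173.8373775997021), np.float64(0.0966368169719384), 20)
v4b (np.float64(173.84893424670992), np.float64(0.1640578368756355), 20)
v4c (np.float64(173.8205642823744), np.float64(0.14328926455254726), 20)
```

jog_arm --deltas "0 0 -2 0 18; 0 0 -5 0 18; 0 0 -8 0 18; 0 0 -11 0 18; 0 0 -14 0 18; 0 0 -17 0 18; 0 0 -19 0 18; 0 0 -20 0 18; 0 0 -20 0 18; 0 0 -20 0 18"

```text
clock: 6.75
eef_pos: [470.9, -207.0, 208.4]
eef_rot: [-3.142, 0.0, -0.055]
wrist_force: [0.7, 0.1, -3.5]
finger_gap: 23.3
```

Run:
```python
from h import *
for n in('v5','v5b'):print(barz(look(n)[0]))
```

```text
6.8 [ 470.94 -207.02  208.38] [-0.73  0.47 -4.09] [ 0.055  0.008 -0.032] 23.52
(np.float64(193.51066315227575), np.float64(0.2115691016566635), 20)
6.85 [ 470.94 -207.03  208.38] [ 0.34 -0.13 -3.91] [ 0.023 -0.03   0.017] 23.6
(np.float64(193.51768416269596), np.float64(0.2135772146868364), 20)
```

View pics/v5.png

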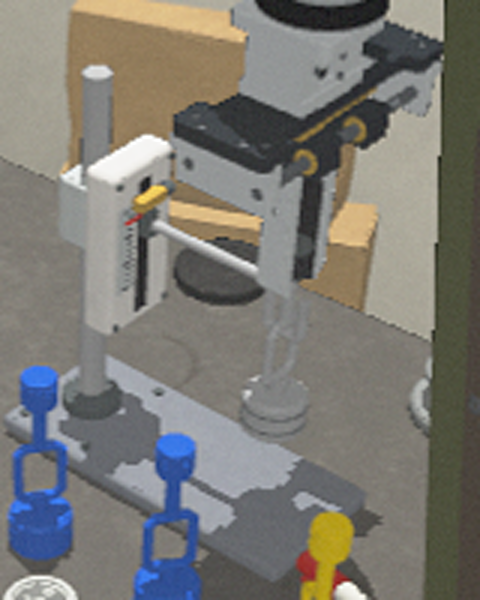

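jog_arm --deltas "0 0 -1 0 18; 0 0 -3 0 18; 0 0 -5 0 18; 0 0 -7 0 18; 0 0 -9 0 18; 0 0 -11 0 18; 0 0 -13 0 18; 0 0 -14 0 18; 0 0 -15 0 18; 0 0 -15 0 18"

```text
clock: 8.1
eef_pos: [471.0, -207.0, 223.5]
eef_rot: [3.142, -0.0, -0.055]
wrist_force: [0.3, 0.5, -3.9]
finger_gap: 23.7
```

Run:
```python
from h import *
for n in('v6','v6b'):print(barz(look(n)[0]))
```

```text
8.15 [ 470.94 -207.04  223.43] [-0.62 -0.01 -3.45] [ 0.036 -0.015  0.019] 23.21
(np.float64(196.1030452666451), np.float64(0.1891909040033732), 20)
8.2 [ 470.94 -206.99  223.4 ] [-0.97  0.6  -4.19] [ 0.043  0.009 -0.008] 23.55
(np.float64(196.1222786062075), np.float64(0.1799928673749885), 20)
```

View pics/v6.png

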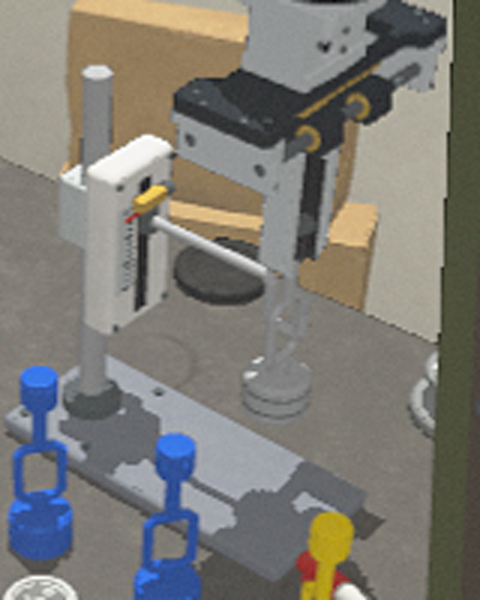

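jog_arm --deltas "0 0 -2 0 18; 0 0 -4 0 18; 0 0 -6 0 18; 0 0 -8 0 18; 0 0 -10 0 18; 0 0 -11.5 0 18; 0 0 -12.5 0 18; 0 0 -13.2 0 18; 0 0 -13.6 0 18; 0 0 -13.6 0 18"

```text
clock: 9.45
eef_pos: [471.0, -207.0, 237.1]
eef_rot: [-3.142, -0.0, -0.055]
wrist_force: [-0.1, -1.2, -3.4]
finger_gap: 23.4
```

Run:
```python
from h import *
for n in('v7','v7b','v7c'):print(barz(look(n,(360,440,110,230),6)[0]))
```

```text
9.5 [ 470.95 -207.01  237.  ] [-0.33  0.63 -4.08] [ 0.055  0.016 -0.021] 23.72
(np.float64(196.10315570581338), np.float64(0.16904916858643643), 20)
9.55 [ 470.95 -207.    237.02] [ 0.05  0.52 -4.29] [ 0.016 -0.    -0.028] 23.57
(np.float64(196.10067332991326), np.float64(0.1941123891297862), 20)
9.6 [ 470.95 -207.01  237.01] [ 0.42 -0.02 -3.54] [ 0.021  0.016 -0.014] 23.51
(np.float64(196.09915630708804), np.float64(0.16832956847082226), 20)
```

View pics/v7.png

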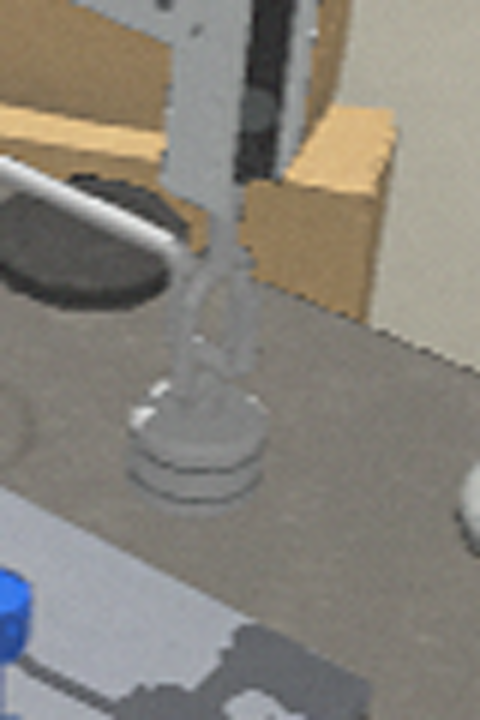

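Run:
```python
from h import *
I={n:cv2.cvtColor(np.load(f'pics/{n}.npz')['p'],cv2.COLOR_RGB2GRAY) for n in('v3','v4','v5','v6','v7')}
z={'v3':173.43,'v4':188.37,'v5':208.38,'v6':223.4,'v7':237.0}
tc=np.array([471,-207])
pr={n:proj('scene',[*tc,z[n]-118])[0] for n in z}
u0,v0=pr['v7'].round().astype(int); T=I['v7'][v0-10:v0+12,u0-16:u0+17]
cv2.imwrite('pics/t.png',cv2.resize(T,None,fx=10,fy=10,interpolation=0))
def refine(r,mx):
    x,y=mx; 
    f=lambda a,b,c:(a-c)/(2*(a-2*b+c)) 
    return x+f(r[y,x-1],r[y,x],r[y,x+1]),y+f(r[y-1,x],r[y,x],r[y+1,x])
for n in z:
    r=cv2.matchTemplate(I[n],T,cv2.TM_CCOEFF_NORMED); 
    a,b=pr[n].round().astype(int); m=np.full(r.shape,-1.,np.float32); m[b-22:b+2,a-28:a-6]=r[b-22:b+2,a-28:a-6]
    _,s,_,mx=cv2.minMaxLoc(m); x,y=refine(r,mx); print(n,round(s,3),(x+u0-(u0-16)-pr[n][0]+0).round(2),(y+10-pr[n][1]).round(2))
```

```text
v3 0.41 0.0 0.11
v4 0.405 0.16 -0.04
v5 0.463 -0.08 -0.01
v6 0.711 0.12 -0.03
v7 1.0 -0.32 -0.27
```

View pics/t.png

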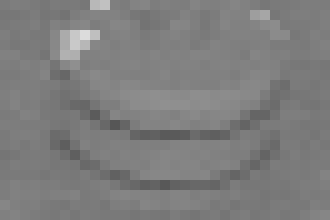

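jog_arm --deltas "0 0 -0.2 0 18; 0 0 -0.5 0 18; -1 0 -0.5 0 18; -2 0 -0.5 0 18; -3 0 -0.5 0 18; -4 0 -0.5 0 18; -5 0 -0.5 0 18; -6 0 -0.5 0 18; -7 0 -0.5 0 18; -7 0 -0.5 0 18"

```text
clock: 10.85
eef_pos: [463.9, -206.6, 237.6]
eef_rot: [3.142, -0.0, -0.055]
wrist_force: [-0.2, -0.8, -3.8]
finger_gap: 23.6
```

Run:
```python
from h import *
for n in('v8','v8b','v8c'):print(barz(look(n,(360,440,110,230),6)[0]))
```

```text
10.9 [ 463.97 -206.62  237.55] [-0.23 -0.07 -3.86] [0.008 0.031 0.005] 23.84
(np.float64(196.1360104799246), np.float64(0.18235227816588426), 20)
10.95 [ 463.98 -206.64  237.54] [ 0.48 -0.27 -3.35] [0.037 0.029 0.03 ] 23.91
(np.float64(196.09775688493124), np.float64(0.171203114677548), 20)
11.0 [ 463.98 -206.64  237.54] [ 0.09  0.71 -4.33] [ 0.007  0.037 -0.015] 23.54
(np.float64(196.0797746750871), np.float64(0.1942478998259585), 20)
```

View pics/v8.png

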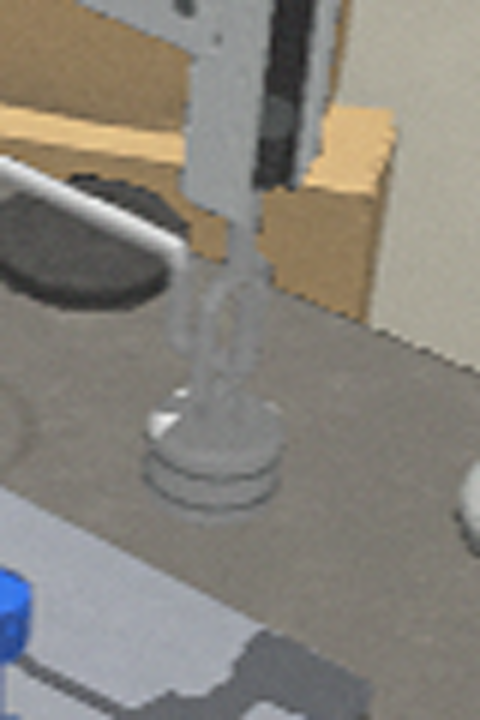

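jog_arm --deltas "-1 0 0 0 18; -2 0 0 0 18; -3 0 0 0 18; -4 0 0 0 18; -5 0 0 0 18; -6 0 0 0 18; -7 0 0 0 18; -8 0 0 0 18; -8 0 0 0 18; -8 0 0 0 18"

```text
clock: 12.25
eef_pos: [456.0, -206.2, 237.5]
eef_rot: [3.142, -0.0, -0.055]
wrist_force: [-0.1, -0.3, -3.1]
finger_gap: 23.4
```

Run:
```python
from h import *
for n in('v9','v9b'):print(barz(look(n,(360,440,110,230),6)[0]))
```

```text
12.3 [ 455.99 -206.18  237.55] [-0.2  -1.1  -4.34] [ 0.001 -0.039  0.033] 23.34
(np.float64(196.0781206442556), np.float64(0.18389929358397486), 20)
12.35 [ 456.02 -206.19  237.55] [ 0.14  1.48 -3.26] [0.057 0.064 0.003] 23.65
(np.float64(196.08979999825522), np.float64(0.18904540359673527), 20)
```

View pics/v9.png

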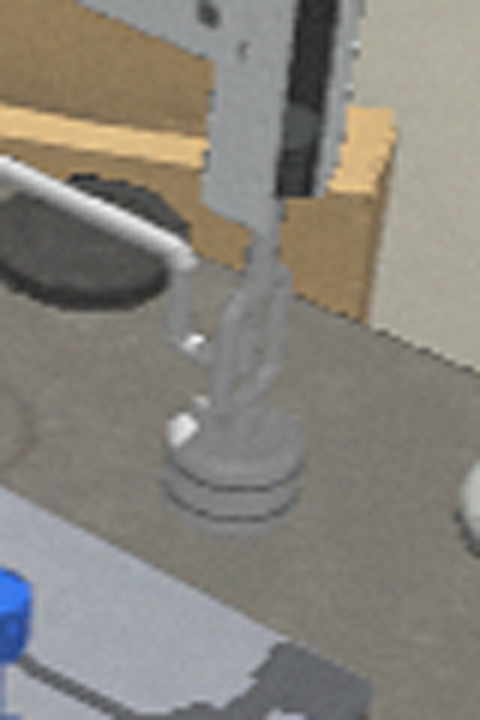

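jog_arm --deltas "-1 0 0 0 18; -2.5 0 0 0 18; -4 0 0 0 18; -5.5 0 0 0 18; -7 0 0 0 18; -8.5 0 0 0 18; -10 0 0 0 18; -11.5 0 0 0 18; -13 0 0 0 18; -14 0 0 0 18"

```text
clock: 13.6
eef_pos: [441.9, -205.4, 237.6]
eef_rot: [-3.142, 0.0, -0.055]
wrist_force: [-0.1, 1.0, -3.9]
finger_gap: 23.6
```

Run:
```python
from h import *
for n in('v10',):print(barz(look(n,(360,440,110,230),6)[0]))
```

```text
13.65 [ 441.85 -205.4   237.55] [-0.56 -0.16 -3.44] [0.007 0.    0.009] 23.47
(np.float64(196.0731073195157), np.float64(0.18030914746699983), 20)
```

View pics/v10.png

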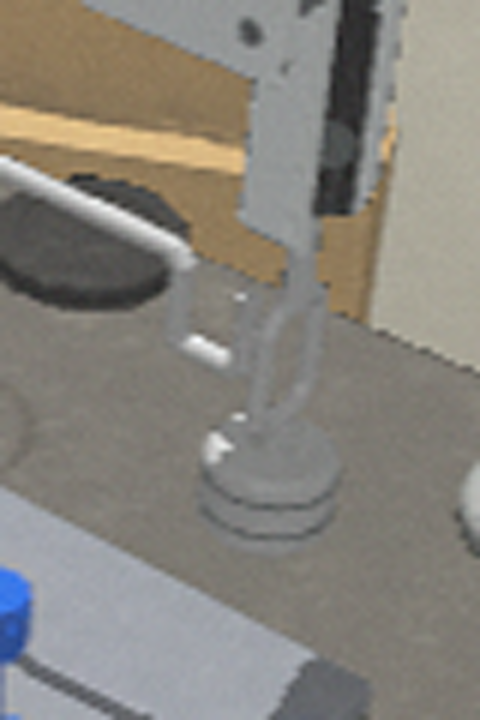

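jog_arm --deltas "-4 0 0 0 18; -10 0 0 0 18; -17 0 0 0 18; -25 0 0 0 18; -33 0 0 0 18; -40 0 -6 0 18; -43 0 -20 0 18; -43 0 -40 0 18; -43 0 -58 0 18; -43 0 -68 0 18"

```text
clock: 14.9
eef_pos: [399.2, -203.2, 307.2]
eef_rot: [3.141, -0.002, -0.055]
wrist_force: [-0.2, 0.7, -4.1]
finger_gap: 23.6
```

Run:
```python
from h import *
s=manip.read_state();print(s['eef_pos'],s['eef_rot'])
for n in('scene','top'):
    d=[]
    for nm,X in(('blue1',None),):pass
# objects: what stands between, heights along path
T=np.load('pics/top_last.npz')
vs,us=np.mgrid[150:320:3,180:450:3];us=us.ravel();vs=vs.ravel();ok=T['d'][vs,us]>0
P=pts('top',T['d'],us[ok],vs[ok])
```

```text
[ 399.22774465 -203.15280474  307.17370184] [ 3.14073406e+00 -1.59013090e-03 -5.51709897e-02]
```

jog_arm --deltas "1 -4 0 0 18; 4 -16 0 0 18; 9 -40 0 0 18; 17 -72 0 0 18; 27 -114 0 0 18; 37 -156 0 0 18; 47 -198 0 0 18; 57 -240 0 0 18; 65 -275 0 0 18; 71 -300 0 0 18"

```text
clock: 16.15
eef_pos: [486.3, 94.9, 304.8]
eef_rot: [3.142, 0.001, -0.054]
wrist_force: [0.4, -0.0, -3.7]
finger_gap: 23.7
```

jog_arm --deltas "4 -18 0 0 18; 7 -31 5 0 18; 10 -41 15 0 18; 11 -46 30 0 18; 11 -46 45 0 18; 11 -46 60 0 18; 11 -46 72 0 18; 11 -46 80 0 18; 11 -46 85 0 18; 11 -46 85 0 18"

```text
clock: 17.4
eef_pos: [500.0, 137.9, 220.5]
eef_rot: [3.142, 0.0, -0.055]
wrist_force: [-0.1, 0.5, -3.7]
finger_gap: 23.5
```

Run:
```python
from h import *
look('w1',(180,340,180,400),3)
p,d=grab('top');cv2.imwrite('pics/w1t.png',cv2.resize(p[150:280,150:320],None,fx=4,fy=4,interpolation=2)[...,::-1])
```

```text
17.45 [500.15 137.92 220.79] [ 0.08  0.04 -2.63] [0.043 0.03  0.006] 23.17
```

View pics/w1.png

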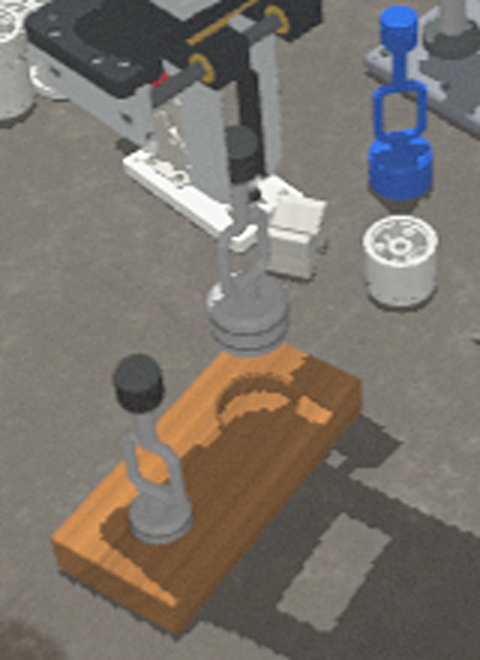

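View pics/w1t.png

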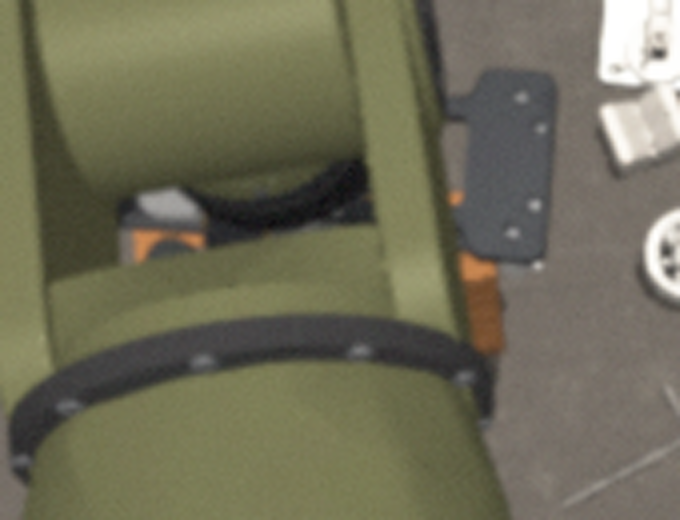

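Run:
```python
from h import *
print('pocket scene',ray('scene',265.4,314.5,28))
S0=np.load('pics/w1.npz')['p']
th=np.linspace(0,2*np.pi,90)
def circ(c,r,z): return np.c_[c[0]+r*np.cos(th),c[1]+r*np.sin(th),np.full(90,z)]
im=cv2.resize(S0[265:345,235:300],None,fx=8,fy=8,interpolation=2)
zf=220.7-130.5
for c,z,r,col in(((500,138),zf+3,22,(255,0,0)),((500,138),zf+30,22,(0,255,0)),((500,138),28,23.5,(0,0,255))):
    q=(proj('scene',circ(c,r,z))-[235,265]+.5)*8
    cv2.polylines(im,[q.astype(np.int32)],True,col,1)
cv2.imwrite('pics/ov.png',im[...,::-1])
# original pocket overlay
import glob
```

```text
pocket scene [499.72800547 139.52173773  28.        ]
```

View pics/ov.png

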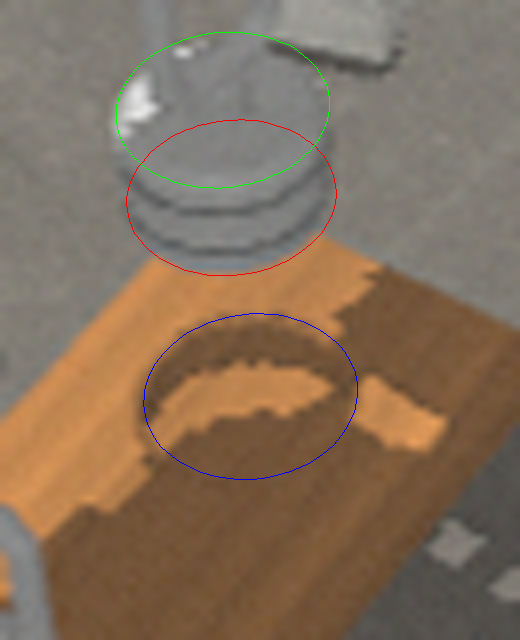

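jog_arm --deltas "0 0 4 0 18; 0 0 11 0 18; 0 0 19 0 18; 0 0 27 0 18; 0 0 35 0 18; 0 0 42 0 18; 0 0 47 0 18; 0 0 50 0 18; 0 0 52 0 18; 0 0 52 0 18"

```text
clock: 18.75
eef_pos: [500.1, 137.9, 168.6]
eef_rot: [-3.142, -0.0, -0.055]
wrist_force: [0.2, -0.4, -3.7]
finger_gap: 23.9
```

```bash
cat >> h.py <<'E'
th=np.linspace(0,2*np.pi,180)
def circ(c,r,z): return np.c_[c[0]+r*np.cos(th),c[1]+r*np.sin(th),np.full(180,z)]
def ov(p,c,zf,out,pk=(500,138)):
    im=cv2.resize(p[270:345,235:300],None,fx=8,fy=8,interpolation=2); im0=im.copy()
    for c,z,r,col in((c,zf+3,22,(255,0,0)),(c,zf+30,22,(0,255,0)),(pk,28,23.5,(0,0,255))):
        q=(proj('scene',circ(c,r,z))-[235,270]+.5)*8
        cv2.polylines(im,[q.astype(np.int32)],True,col,1)
    cv2.imwrite(out,np.hstack([im0,im])[:,:,::-1][:600,:])
    print(im.shape)
E
python3 - <<'E'
from h import *
p,d=look('w2'); z=manip.read_state()['eef_pos'][2]-130.5; ov(p,(500,138),z,'pics/ov2.png')
im=cv2.imread('pics/ov2.png');cv2.imwrite('pics/ov2.png',im[:600,:][:, 0:1040] if im.shape[1]<=800 else cv2.resize(im,(800,int(im.shape[0]*800/im.shape[1]))))
E
```

```text
18.8 [500.08 137.94 168.68] [ 0.64 -0.22 -3.47] [-0.006  0.083  0.004] 23.68
(600, 520, 3)
```

View pics/ov2.png

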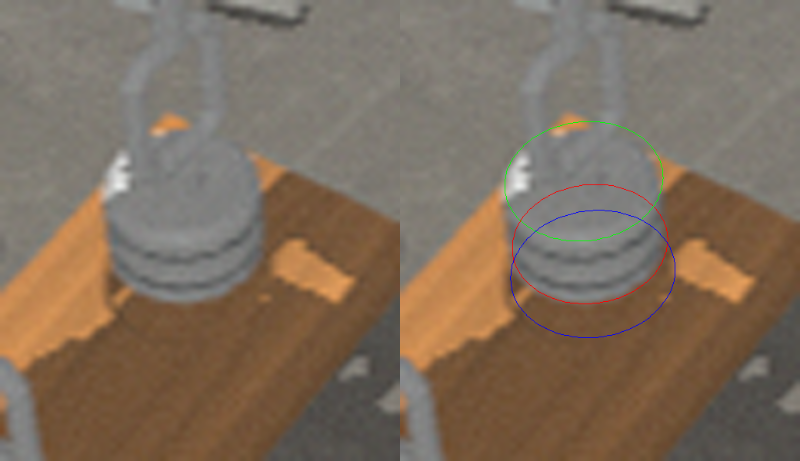

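Run:
```python
from h import *
o=[]
p=cv2.imread('pics/scene0.png')[...,::-1];t=cv2.imread('pics/top0.png')[...,::-1]
for n,I,(u,v,w,h),f in(('scene',p,(240,290,50,50),8),('top',t,(230,200,40,40),10)):
    im=cv2.resize(np.ascontiguousarray(I[v:v+h,u:u+w]),None,fx=f,fy=f,interpolation=2)
    for r,z,col in((23.5,27,(0,0,255)),(23.5,14,(0,255,0))):
        q=(proj(n,circ((500.2,138.3),r,z))-[u,v]+.5)*f
        cv2.polylines(im,[q.astype(np.int32)],True,col,1)
    o.append(im)
cv2.imwrite('pics/pk.png',np.hstack(o)[...,::-1])
```

```text
(no output)
```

View pics/pk.png

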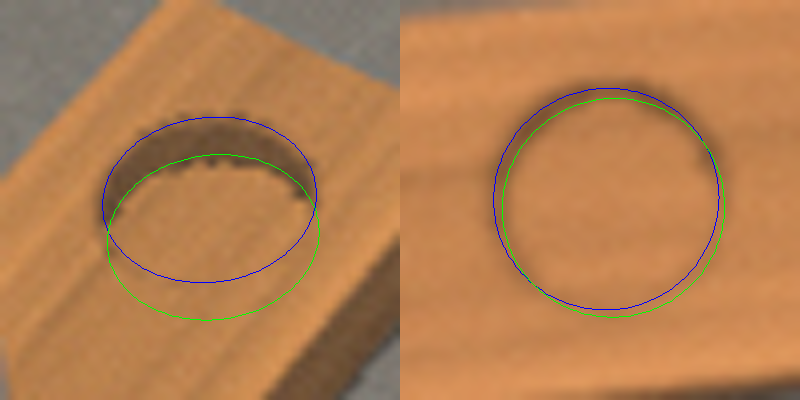

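jog_arm --deltas "0.1 -0.35 1 0 18; 0.1 -0.35 3 0 18; 0.1 -0.35 5 0 18; 0.1 -0.35 7 0 18; 0.1 -0.35 8.5 0 18; 0.1 -0.35 10 0 18; 0.1 -0.35 11 0 18; 0.1 -0.35 12 0 18; 0.1 -0.35 13 0 18; 0.1 -0.35 13 0 18"

```text
clock: 20.05
eef_pos: [500.1, 138.2, 155.5]
eef_rot: [3.142, 0.0, -0.055]
wrist_force: [-0.7, 0.1, -4.1]
finger_gap: 23.2
```

Run:
```python
from h import *
p,d=look('w3',(220,320,240,350),6);look('w3b')
```

```text
20.1 [500.13 138.24 155.51] [-0.3   0.61 -3.35] [ 0.021  0.005 -0.007] 23.71
20.15 [500.18 138.26 155.58] [-0.23  0.41 -3.88] [ 0.04  -0.021  0.049] 23.89
```

View pics/w3.png

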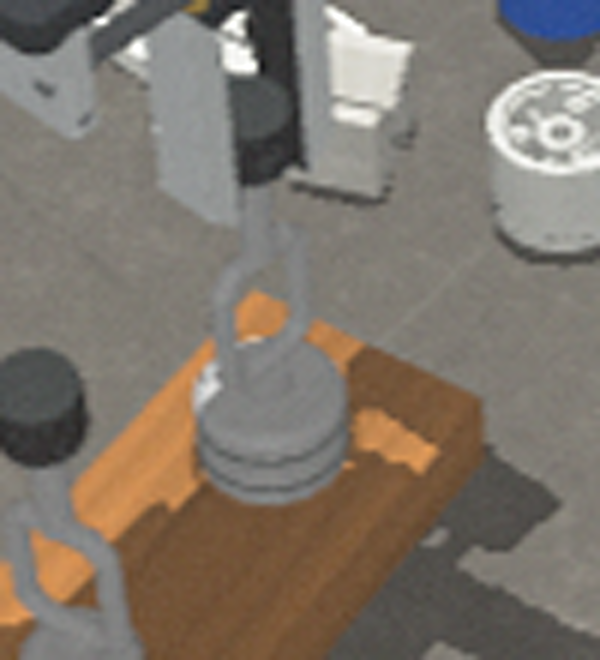

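jog_arm --deltas "0 0 0.7 0 18; 0 0 1.4 0 18; 0 0 2.1 0 18; 0 0 2.8 0 18; 0 0 3.5 0 18; 0 0 4.2 0 18; 0 0 4.9 0 18; 0 0 5.6 0 18; 0 0 6 0 18; 0 0 6 0 18"

```text
clock: 21.4
eef_pos: [500.2, 138.2, 149.5]
eef_rot: [3.142, 0.0, -0.055]
wrist_force: [-0.1, -0.5, -2.9]
finger_gap: 23.6
```

Run:
```python
from h import *
p,d=look('w4',(220,320,240,350),6);look('w4b')
```

```text
21.45 [500.16 138.22 149.51] [-0.55  0.73 -3.22] [-0.078 -0.118  0.018] 23.88
21.5 [500.16 138.24 149.53] [-0.02 -0.82 -4.71] [-0.088 -0.08   0.028] 23.66
```

View pics/w4.png

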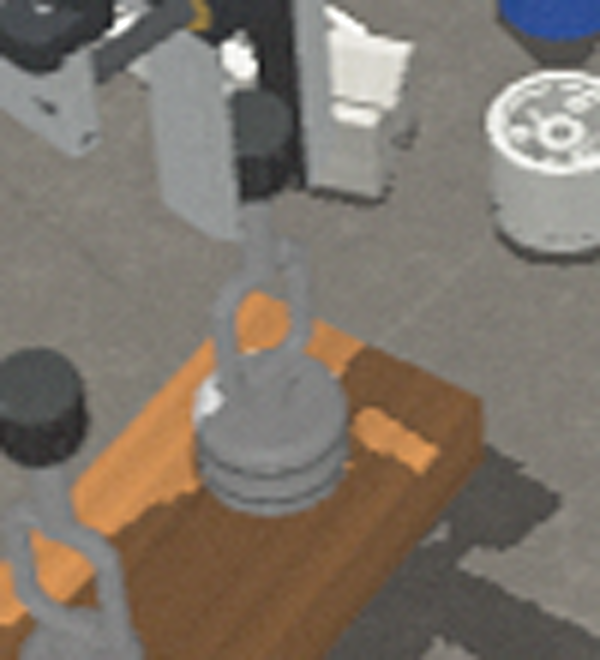

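Run:
```python
from h import *
o=[]
for n,z in(('w3',25.0),('w4',19.0)):
    p=np.load(f'pics/{n}.npz')['p']
    im=cv2.resize(p[285:335,240:290],None,fx=8,fy=8,interpolation=2)
    for zz,r,col in((z+30,22,(0,255,0)),(28,23.5,(0,0,255))):
        q=(proj('scene',circ((500.2,138.3),r,zz))-[240,285]+.5)*8
        cv2.polylines(im,[q.astype(np.int32)],True,col,1)
    o.append(im)
cv2.imwrite('pics/ov3.png',np.hstack(o)[...,::-1])
```

```text
(no output)
```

View pics/ov3.png

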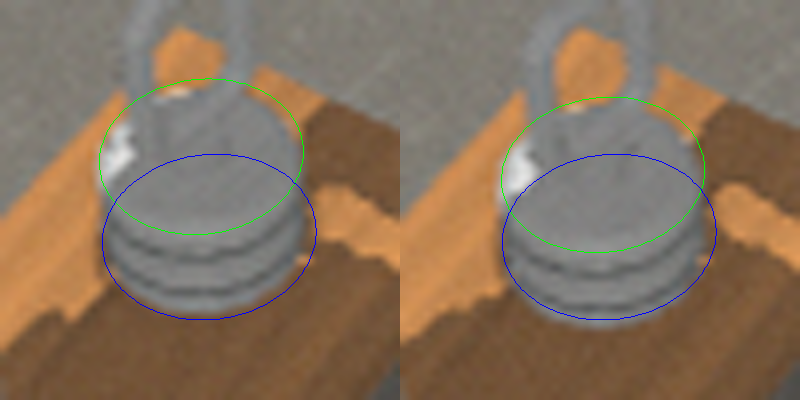

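jog_arm --deltas "0 0 0.5 0 18; 0 0 1 0 18; 0 0 1.5 0 18; 0 0 2 0 18; 0 0 2.5 0 18; 0 0 3 0 18; 0 0 3.4 0 18; 0 0 3.7 0 18; 0 0 4 0 18; 0 0 4 0 18"

```text
clock: 22.75
eef_pos: [500.2, 138.2, 145.5]
eef_rot: [-3.142, -0.0, -0.055]
wrist_force: [0.2, -0.8, -3.8]
finger_gap: 23.5
```

Run:
```python
from h import *
p,d=look('w5',(220,320,240,350),6);look('w5b');look('w5c')
o=[]
for n,z in(('w4',19.0),('w5',15.)):
    p=np.load(f'pics/{n}.npz')['p']
    im=cv2.resize(p[285:335,240:290],None,fx=8,fy=8,interpolation=2)
    for zz,r,col in((z+30,22,(0,255,0)),(28,23.5,(0,0,255))):
        q=(proj('scene',circ((500.2,138.3),r,zz))-[240,285]+.5)*8
        cv2.polylines(im,[q.astype(np.int32)],True,col,1)
    o.append(im)
cv2.imwrite('pics/ov4.png',np.hstack(o)[...,::-1])
```

```text
22.8 [500.14 138.26 145.51] [ 0.55  0.44 -3.59] [-0.097 -0.142  0.004] 23.48
22.85 [500.13 138.25 145.51] [-0.11 -0.8  -3.21] [-0.101 -0.076 -0.05 ] 23.79
22.9 [500.14 138.26 145.52] [ 0.71 -0.03 -3.85] [-0.109 -0.103 -0.007] 23.18
```

View pics/ov4.png

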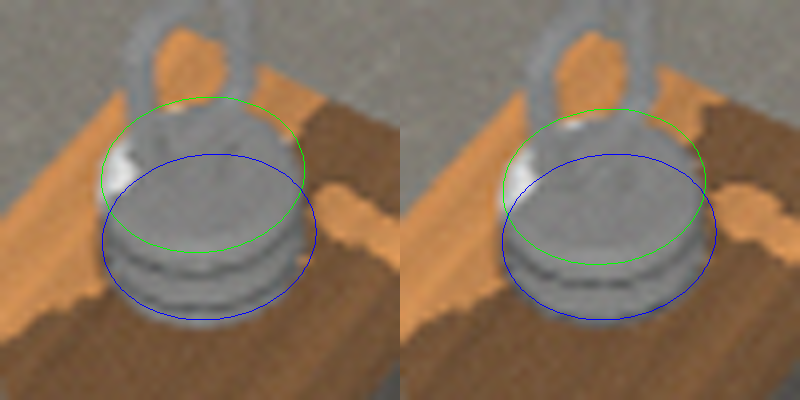

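jog_arm --deltas "0 0 0.2 0 18; 0 0 0.4 0 18; 0 0 0.6 0 18; 0 0 0.8 0 18; 0 0 1 0 18; 0 0 1.2 0 18; 0 0 1.2 0 18; 0 0 1.2 0 18; 0 0 1.2 0 18; 0 0 1.2 0 18"

```text
clock: 24.15
eef_pos: [500.1, 138.2, 144.4]
eef_rot: [3.142, 0.0, -0.055]
wrist_force: [-0.4, 0.2, -3.5]
finger_gap: 23.5
```

Run:
```python
from h import *
for i in range(4): look('w6')
```

```text
24.2 [500.14 138.28 144.33] [-0.31  0.26 -4.06] [-0.146 -0.081  0.003] 23.28
24.25 [500.14 138.26 144.34] [ 0.48 -0.64 -4.06] [-0.09  -0.085  0.022] 23.62
24.3 [500.14 138.26 144.33] [-0.34 -0.84 -3.06] [-0.109 -0.14   0.041] 23.64
24.35 [500.15 138.24 144.34] [ 1.05 -0.2  -3.44] [-0.162 -0.092  0.011] 23.3
```

Still no floor contact, so I go down another 1.2 mm.

jog_arm --deltas "0 0 0.2 0 18; 0 0 0.4 0 18; 0 0 0.6 0 18; 0 0 0.8 0 18; 0 0 1 0 18; 0 0 1.2 0 18; 0 0 1.2 0 18; 0 0 1.2 0 18; 0 0 1.2 0 18; 0 0 1.2 0 18"

```text
clock: 25.6
eef_pos: [500.2, 138.3, 143.1]
eef_rot: [-3.142, 0.0, -0.055]
wrist_force: [0.4, -1.0, -3.5]
finger_gap: 23.4
```

Run:
```python
from h import *
for i in range(3): look('w7')
```

```text
25.65 [500.12 138.27 143.13] [-0.25  0.29 -2.58] [-0.125 -0.124 -0.013] 23.49
25.7 [500.13 138.26 143.13] [ 0.56  0.51 -3.8 ] [-0.044 -0.098 -0.017] 23.41
25.75 [500.15 138.26 143.14] [ 0.29 -0.11 -3.91] [-0.126 -0.113 -0.032] 23.68
```

jog_arm --deltas "0 0 0.2 0 18; 0 0 0.4 0 18; 0 0 0.6 0 18; 0 0 0.8 0 18; 0 0 1 0 18; 0 0 1 0 18; 0 0 1 0 18; 0 0 1 0 18; 0 0 1 0 18; 0 0 1 0 18"

```text
clock: 27.0
eef_pos: [500.2, 138.2, 142.1]
eef_rot: [-3.142, 0.0, -0.055]
wrist_force: [-0.5, -0.9, -3.8]
finger_gap: 23.7
```

Run:
```python
from h import *
for i in range(3): p,d=look('w8',(220,320,240,350),6)
```

```text
27.05 [500.14 138.25 142.11] [-0.56 -0.78 -3.52] [-0.081 -0.127  0.06 ] 23.7
27.1 [500.14 138.28 142.14] [ 1.32  0.05 -3.67] [-0.103 -0.096  0.019] 23.56
27.15 [500.16 138.26 142.13] [-0.27 -1.17 -3.65] [-0.048 -0.036  0.057] 23.64
```

View pics/w8.png

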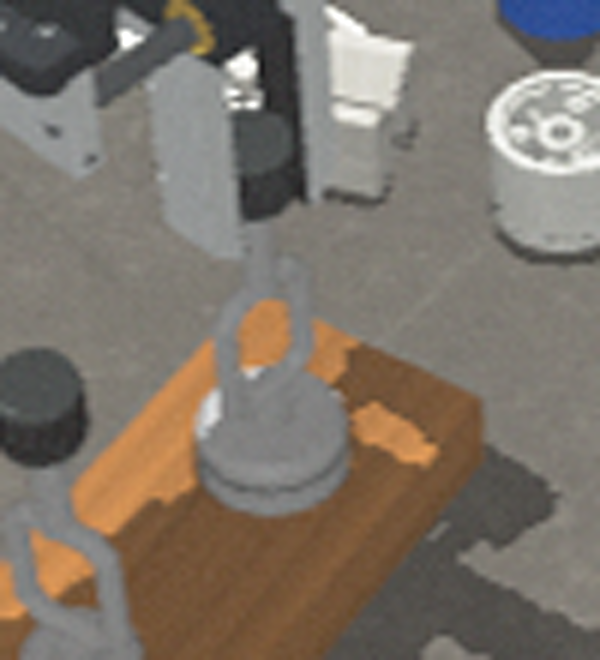

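Run:
```python
from h import *
for n in('w3','w4','w5','w8'):
    I=np.load(f'pics/{n}.npz'); 
    vv=int({'w3':309,'w4':311,'w5':312,'w8':313}[n]); vs,us=np.mgrid[vv-1:vv+3,257:274]
    P=pts('scene',I['d'],us.ravel(),vs.ravel()); print(n,np.median(P,0).round(2),P[:,2].std().round(2))
I=np.load('pics/w8.npz');vs,us=np.mgrid[300:310,285:292];print(np.median(pts('scene',I['d'],us.ravel(),vs.ravel()),0))
vs,us=np.mgrid[325:335,255:265];print(np.median(pts('scene',I['d'],us.ravel(),vs.ravel()),0))
```

```text
w3 [489.6  148.21  57.1 ] 1.49
w4 [490.14 148.28  50.94] 1.34
w5 [491.6  147.29  46.98] 1.45
w8 [492.49 147.26  44.15] 1.35
[484.62969584  97.01256959  26.90933096]
[485.81292196 170.20649093  26.67721767]
```

jog_arm --deltas "0 0 0.2 0 18; 0 0 0.4 0 18; 0 0 0.6 0 18; 0 0 0.8 0 18; 0 0 0.9 0 18; 0 0 0.9 0 18; 0 0 0.9 0 18; 0 0 0.9 0 18; 0 0 0.9 0 18; 0 0 0.9 0 18"

```text
clock: 28.4
eef_pos: [500.3, 138.3, 141.4]
eef_rot: [-3.141, -0.0, -0.055]
wrist_force: [0.5, -0.1, 1.3]
finger_gap: 23.4
```

Run:
```python
from h import *
for i in range(3): p,d=look('w9',(220,320,240,350),6)
```

```text
28.45 [500.25 138.29 141.39] [-0.07  0.2   2.14] [-0.108 -0.105 -0.005] 23.5
28.5 [500.24 138.28 141.39] [1.29 0.34 1.27] [-0.103 -0.124 -0.001] 23.13
28.55 [500.28 138.28 141.41] [ 1.28 -0.71  1.88] [-0.023 -0.097  0.021] 23.53
```

On the floor: the wrist force went from -3.7 to +1.7 N. I release slowly.

jog_arm --deltas "0 0 0 0 23; 0 0 0 0 24; 0 0 0 0 25; 0 0 0 0 27; 0 0 0 0 30; 0 0 0 0 35; 0 0 0 0 42; 0 0 0 0 50; 0 0 0 0 56; 0 0 0 0 56"

```text
clock: 29.8
eef_pos: [500.1, 138.2, 141.2]
eef_rot: [3.142, 0.0, -0.055]
wrist_force: [0.2, 0.1, -0.4]
finger_gap: 55.7
```

Run:
```python
from h import *
p,d=look('x1',(200,330,220,350),5)
```

```text
29.85 [500.15 138.25 141.26] [ 0.45 -0.36  0.11] [ 0.018  0.031 -0.013] 55.92
```

View pics/x1.png

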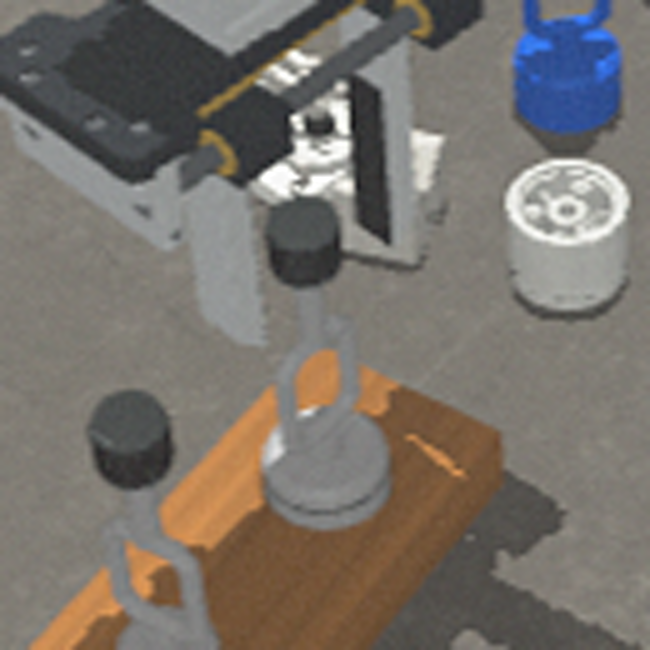

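Released and standing. I retreat straight up, then move aside to check.

jog_arm --deltas "0 0 -5 0 56; 0 0 -15 0 56; 0 0 -35 0 56; 0 0 -60 0 56; 0 0 -90 0 56; 0 0 -120 0 56; 0 0 -145 0 56; 0 0 -160 0 56; 0 0 -165 0 56; 0 0 -165 0 56"

```text
clock: 31.1
eef_pos: [500.1, 138.2, 305.8]
eef_rot: [3.141, 0.001, -0.055]
wrist_force: [0.4, -0.3, 0.4]
finger_gap: 56.0
```

jog_arm --deltas "-1 10 0 0 56; -5 30 0 0 56; -15 65 0 0 56; -30 105 0 0 56; -45 150 0 0 56; -60 195 0 0 56; -75 235 0 0 56; -85 265 0 0 56; -88 280 0 0 56; -88 280 0 0 56"

```text
clock: 32.35
eef_pos: [396.6, -137.1, 306.1]
eef_rot: [-3.141, 0.0, -0.057]
wrist_force: [-0.4, 0.1, 0.1]
finger_gap: 56.2
```

Run:
```python
from h import *
p,d=look('x2',(190,450,150,400),2.4 and 2)
q,e=grab('top');np.savez('pics/x2t.npz',p=q,d=e)
def cm(n,im,u,v,w,h,f):
    im=cv2.resize(np.ascontiguousarray(im[v:v+h,u:u+w]),None,fx=f,fy=f,interpolation=2)
    for r,z,col in((12,158,(255,0,0)),(22,44,(0,255,0)),(23.5,28,(0,0,255))):
        qq=(proj(n,circ((500.2,138.3),r,z))-[u,v]+.5)*f; cv2.polylines(im,[qq.astype(np.int32)],True,col,1)
    return im
a=cm('scene',p,220,230,80,110,5);b=cm('top',q,195,180,80,110,5)
cv2.imwrite('pics/x2o.png',np.hstack([a,b])[...,::-1])
```

```text
32.4 [ 396.81 -136.4   306.1 ] [-0.39 -0.22 -0.09] [ 0.048 -0.041  0.009] 55.93
```

View pics/x2o.png

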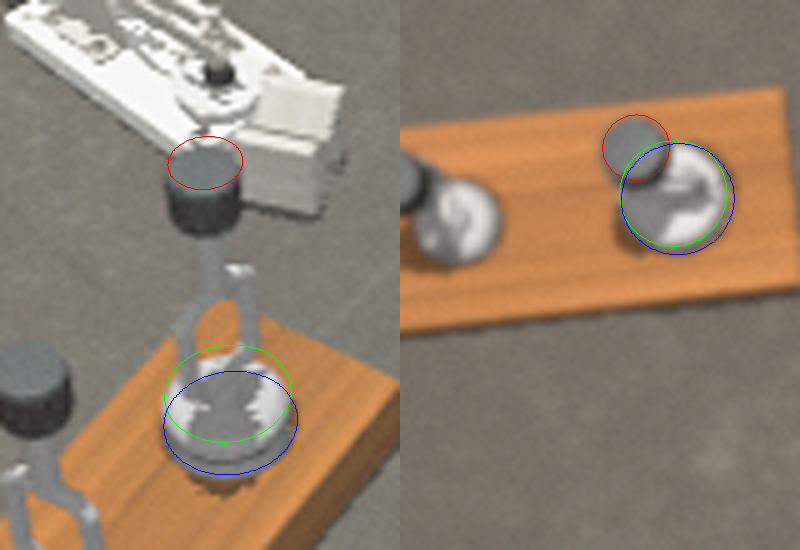

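View pics/x2.png

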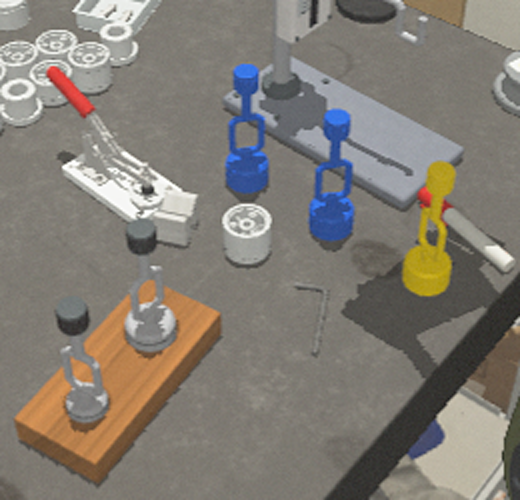

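Run:
```python
from h import *
a=cv2.imread('pics/scene0.png',0);b=cv2.cvtColor(np.load('pics/x2.npz')['p'],cv2.COLOR_RGB2GRAY)
at=cv2.imread('pics/top0.png',0);bt=cv2.cvtColor(np.load('pics/x2t.npz')['p'],cv2.COLOR_RGB2GRAY)
for nm,A,B,boxes in(('scene',a,b,[(195,330,90,70),(300,180,70,95),(60,250,100,60),(195,150,90,80),(300,255,30,30)]),('top',at,bt,[(175,200,60,50),(345,160,30,90),(160,50,80,80),(300,195,40,35)])):
    for u,v,w,h in boxes:
        print(nm,(u,v),cv2.phaseCorrelate(A[v:v+h,u:u+w].astype(np.float64),B[v:v+h,u:u+w].astype(np.float64),cv2.createHanningWindow((w,h),cv2.CV_64F)))
for n,f in(('scene','x2'),('top','x2t')):
    I=np.load(f'pics/{f}.npz');u0,v0=proj(n,[500.2,138.3,44])[0];k=proj(n,[500.2,138.3,158])[0]
    for (uu,vv),r,lo,hi in(((u0,v0),14,38,52),(k,9,145,170)):
        vs,us=np.mgrid[int(vv)-r:int(vv)+r,int(uu)-r:int(uu)+r];P=pts(n,I['d'],us.ravel(),vs.ravel());m=(P[:,2]>lo)&(P[:,2]<hi);print(n,m.sum(),np.percentile(P[m][:,2],[10,50,90]).round(1),P[m].mean(0).round(1),P[m].min(0).round(1),P[m].max(0).round(1))
im=cv2.resize(np.load('pics/x2.npz')['p'][280:345,235:300],None,fx=9,fy=9,interpolation=2);cv2.imwrite('pics/x2z.png',im[...,::-1])
```

```text
scene (195, 330) ((0.10725504834982758, 0.08187215568705852), 0.946071348176426)
scene (300, 180) ((-0.014980820814649576, -0.046879941524260005), 0.9474339568232667)
scene (60, 250) ((0.03804115702787669, -0.011182842094033418), 1.013261320909827)
scene (195, 150) ((-0.03905426028779857, 0.009284905594249437), 0.9608675280053715)
scene (300, 255) ((-0.04305006648723442, 0.044699151721577124), 1.002266594430656)
top (175, 200) ((-0.01226969141872658, 0.047848607437142476), 0.891493710029632)
top (345, 160) ((0.12800092070476587, -0.014743171900136076), 0.8968805891932377)
top (160, 50) ((0.009609737680655428, 0.003063272422238583), 0.9296706811242782)
top (300, 195) ((0.004020086885013541, 0.033718178856968706), 0.9739650335359231)
scene 308 [40.  42.4 45.2] [495.7 144.6  42.7] [478.6 118.9  38.1] [520.1 162.2  51.8]
scene 167 [152.  156.3 158.3] [498.4 142.1 155.5] [487.7 129.5 145.5] [513.3 153.5 160.1]
top 204 [40.3 43.1 45. ] [494.2 136.   43. ] [478.2 118.1  38.1] [520.2 159.7  51.4]
top 153 [153.8 157.1 159.2] [498.9 138.5 156.6] [487.4 127.4 145.6] [512.3 150.9 161.4]
```

View pics/x2z.png

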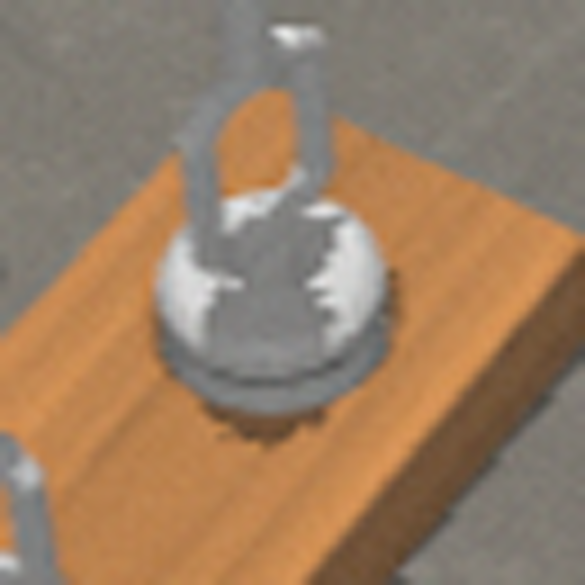

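Run:
```python
from h import *
s=manip.read_state();print(s['clock'],s['wrist_force'],abs(s['qd']).max())
workorder.sign_off()
```

```text
32.45 [ 0.01234889 -0.56454255  0.57855017] 0.015209009719881181
the job is handed in; nothing more can be done
```

I took the test load off the hook and set it down in the empty pocket, then released it and handed the job in at 32.5 s of the 67 s allowed. The sign-off gives no verdict, so what follows rests on my own checks.

- **Unhooking:** I gripped the knob and lifted in steps, tracking the hook in the camera. The hook stopped about 37.6 mm up, with the full weight (about 3.9 N) on the wrist. I lifted another 26.5 mm and drew the load forward over the tip, with no sideways force above the sensor noise (about 1 N).
- **Setting down:** The load reached the pocket floor with a wrist force change of about 5.5 N, well below the 25 N limit.
- **Last checks:**
  - **Height:** After correcting for a camera bias of about 1.2 mm, the top of the body is at about 43.6 mm. It should be 44 mm when fully home.
  - **Position:** In the top view the body and knob match the expected outlines to within about 1 mm.
  - **Other things:** The V-block, turned part, small load and the rest stayed put in the areas I compared. I checked the hex key only by eye.
- **Disagreements:**
  - **Scene-view outline:** The body and knob outlines looked about 1–2 px low. I put this down partly to shadow and calibration error, because the heights and the top view agreed.
  - **Floor height:** Floor contact came about 3 mm lower than my first estimate of the foot height.
  - **Moment during insertion:** A small steady moment of about 0.1 N m, probably light contact with the pocket wall, disappeared on release.

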